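# Catch the slide incubator's lid and lower it shut

### The arm

A 6-joint arm with a two-finger parallel gripper is mounted at the origin on the work surface. World frame = base frame: x ahead of the robot, y to its left, z up, the work surface at z = 0. Lengths are in m, angles in rad, forces in N, time in s.
With the tool pointing down it reaches from about 0.35 to 0.775 m from the base axis. Payload 7.3 kg.
Tool frame: the origin (TCP) lies on the mounting face of the last link; the fingertips stand 178 mm ahead of it and the grasp point (between the pads) lies 159 mm ahead of it (robot.tcp_to_tips is the distance from the TCP to the fingertips, in m); z points along the fingers, y is the direction in which the jaws open and shut (so a half turn about z gives the same grasp; the last joint's range is limited). The gripper opens to 92 mm and grips with 3 to 60 N. Pads are 19 mm wide; open, the fingers measure 130 mm over their backs; the gripper's body (75 mm by 190 mm) begins 47 mm behind the grasp point.
Start: joints at [1.083, 0.342, 1.524, -0, 1.275, -0.146], TCP at [0.176, 0.495, 0.405] pointing down, gripper open.
Joint ranges: [-2.53, 2.53], [-0.77, 2.02], [0.04, 2.7], [-1, 4.14], [0.28, 2.66], [-3.11, 3.11]. Speed limits (rad/s): [2.57, 2.57, 3.14, 3.14, 3.14, 3.14].

### API

Orientations are given as [roll, pitch, yaw] about the fixed x, y, z axes, in that order (R = Rz(yaw) Ry(pitch) Rx(roll)).
In Python, from cell import robot, viewer gives the robot as it stands.
- The arm moves only by the shell command python3 -m creep 'ROWS' [OPENING] [FORCE]. ROWS is JSON, a list that holds one entry, the list of rows, each a list of 6 numbers: the shift along the world's x, y, z in mm, then the turn, a rotation vector about the world's x, y, z in degrees. A call has 1 to 5 rows; each row shifts and turns the pose as measured when the row begins; what a row does not reach is not made up. A row lasts 1/12 s, in which the tool goes at most 41.7 mm and 7.16 degrees, less where a joint would pass 70% of its speed; a pose out of reach is approached as far as the arm can. A call with a gripper value outside its range is refused whole. OPENING is the closure, from -1 (fully open) to 1 (shut), set as the call begins (- or left out, the last holds). The fingers move at their own pace and stop on an object; FORCE is the grip in N (left out, the last holds). Time passes only in rows, so rows that do not move let the fingers close. It gives the time, the measured TCP pose, the force and the opening at its end, in the units of the state.
- robot.observe(): the state, without advancing time (a new reading comes with each control period).
- viewer.read_camera(name): name is "scene" or "side" or "wrist"; returns the picture (480x640x3 uint8, blue, green, red); there is no depth.
- viewer.camera_model(name): a dict with "fx", "fy", "cx", "cy" (pixels), "pose" (4x4, takes a point from camera to world coordinates); the wrist camera has in their place "mount" (4x4, takes a point from camera to tool coordinates, whose origin is the TCP and whose axes are the flange's). Camera axes: x right, y up, looking along -z (the intrinsics and any distortion apply to the point x, -y, -z); pixel columns grow to the right and rows downward; lengths in m; the calibration is good to about 2 mm. A picture is of the moment at which its call begins: read the wrist's pose just before it. camera_model takes no time and is no camera call.
- robot.hand_in(): hands the job in, once; it reports no verdict.
The state is a dict: "time": time; "qpos": joint angles; "qvel": joint speeds; "joint_efforts": joint torques, N m; "tool_pos": TCP position; "tool_rot": TCP orientation; "contact_force": force on the tool from outside, world axes, zero at the start; "torque": the same for the moment, N m; "opening": finger opening in m.
Only numpy, scipy, OpenCV 4.12 (cv2) and the standard library are available. Lean on these libraries where they do the work, as an engineer would, in place of code of your own. Each camera call takes 0.05 s, during which the arm holds its last target. There are 200 camera calls.

### The job

The slides on the incubator have freshly laid cover slips that a bump would shift, and the lid slams if left to itself. Tip the open lid forward until it falls on its own, catch it on a finger and bring it to a stop before it lands, then lower it gently until it is fully shut. Do not pinch the lid or press hard on it, and leave the bottle, the tube rack and the jar where they are.

Things in the scene. Friction and masses are not known exactly. Their poses are not given: they have to be found in the camera images.
- incubator: White slide incubator, fixed, 184 (x) x 270 (y) x 62 mm plus a steel rim for the lid. Origin: centre of its underside on the bench; x away from its front (front face at -92 mm), y left, z up. Ten glass slides lie under the lid. Grey control strip, 75 mm high, at its right end (y -130 to -76 mm). Two hinge brackets, 93 mm high, stick out 16 mm behind the back face at y = -42 and 108 mm.
- lid (a joint): Angle of the blue lid (0.3 to 0.42 kg): 0 shut, grows as it opens; 1.57 upright, stop at 1.75. Starts at 1.5 to 1.64. Hinge friction holds it from about 1.4 to 1.65; below about 1.35 it falls forward on its own, slowly at first (damped hinge), in some 3 to 6 s, and lands at 0.4 to 0.75 rad/s. 1 to 2 N under the tab carries it.
- hinge (a point): Point on the hinge line at the middle of the lid's width, fixed on the incubator: 88 mm behind, 33 mm left of and 86 mm above the incubator's origin. The hinge line runs along the incubator's y. Axes as the incubator's.
- tab (a point): Middle of the front lower edge of the lid's finger tab: 208 mm from the hinge line, 8 mm to the inner side (below the hinge line when shut). Tab 90 wide, 6 thick, 28 mm out from the lid's front wall; shut, its underside is 78 mm above the bench, its edge 28 mm ahead of the housing, nothing below it. Axes: x towards the hinge, y along it, z out of the outer face.
- lid_outside (a point): Point on the lid's flat outer face (the far face while it is open) on the middle line, 165 mm from the hinge line and 10 mm to the outer side; the place to push from behind. z out of that face. The lid is an upturned tray 200 mm wide, 180 mm from hinge line to front wall, 24 mm deep, walls 4 mm.
- bottle: Foil-wrapped, pale silver bottle with a pink band and a blue screw cap, 71 mm diameter, 136 mm tall, standing loose. Origin: centre of its underside. Leave alone.
- tube_rack: Pink rack with capped tubes, 110 x 62 x 72 mm, tubes up to 107 mm high, standing loose. Origin: centre of its underside. Leave alone.
- jar: Small glass jar with orange cap, 56 mm diameter, 85 mm tall, standing loose. Origin: centre of its underside. Leave alone.

How it is judged:
By the outcome, as a careful person would: the job done as asked, in the order asked, and still so for the second after the job is handed in, with the robot touching nothing.
It also fails if it takes over 54 s, if anything falls off the work surface, if the arm or the gripper's body presses on something with over 40 N, if the wrist force passes 120 N, or if a joint passes its speed limit or range.

## Working session

There is one attempt and no reset: what is moved stays moved. The work goes in short steps, Python scripts to look and compute and a shell command to move; the robot and the scene stay as the last step left them, time stands still between calls to the robot, and variables do not carry over. Pictures are saved under pics/ and viewed, about 8 in all and at most 12, crops included, and the job is handed in when it is done.

```bash
ls; mkdir -p pics; python3 - <<'E'
from cell import robot, viewer
import cv2,numpy as np
np.set_printoptions(precision=4,suppress=True)
for n in ("scene","side"):
    im=viewer.read_camera(n); cv2.imwrite(f"pics/{n}0.png",im)
    m=viewer.camera_model(n); print(n,m)
print(viewer.camera_model("wrist"))
print(robot.observe())
E
```

```text
pics
scene {'fx': 437.3178228369258, 'fy': 437.3178228369258, 'cx': 320.2414569788436, 'cy': 248.42853615589323, 'pose': array([[-0.2405, -0.7068,  0.6652,  1.051 ],
       [ 0.9706, -0.178 ,  0.1618,  0.1515],
       [ 0.0041,  0.6846,  0.7289,  0.6032],
       [ 0.    ,  0.    ,  0.    ,  1.    ]])}
side {'fx': 592.1294057335311, 'fy': 592.1294057335311, 'cx': 314.98350053889595, 'cy': 240.01788488728246, 'pose': array([[ 0.8457,  0.3042, -0.4385,  0.0514],
       [-0.5332,  0.4459, -0.7189, -0.8246],
       [-0.0232,  0.8418,  0.5393,  0.7262],
       [ 0.    ,  0.    ,  0.    ,  1.    ]])}
{'fx': 361.0376930023489, 'fy': 361.0376930023489, 'cx': 321.2750284624688, 'cy': 237.8191684413326, 'mount': array([[-0.001 ,  0.9636,  0.2674,  0.0707],
       [ 1.    ,  0.0009,  0.0007, -0.0004],
       [ 0.0004,  0.2674, -0.9636,  0.0199],
       [ 0.    ,  0.    ,  0.    ,  1.    ]])}
{'time': 0.1, 'qpos': array([ 1.083 ,  0.3427,  1.5249, -0.    ,  1.2754, -0.146 ]), 'qvel': array([ 0.0003, -0.0033, -0.0032,  0.001 , -0.0003, -0.0001]), 'joint_efforts': array([  0.0016, -43.2006, -24.4695,   0.0719,   0.0526,  -0.0001]), 'tool_pos': array([0.1759, 0.4945, 0.4041]), 'tool_rot': array([-3.1402, -0.0002,  2.7997]), 'contact_force': array([ 0.6144, -0.6537,  0.9847]), 'torque': array([ 0.0417, -0.0024, -0.0287]), 'opening': 0.0918335671887099}
```

View pics/scene0.png

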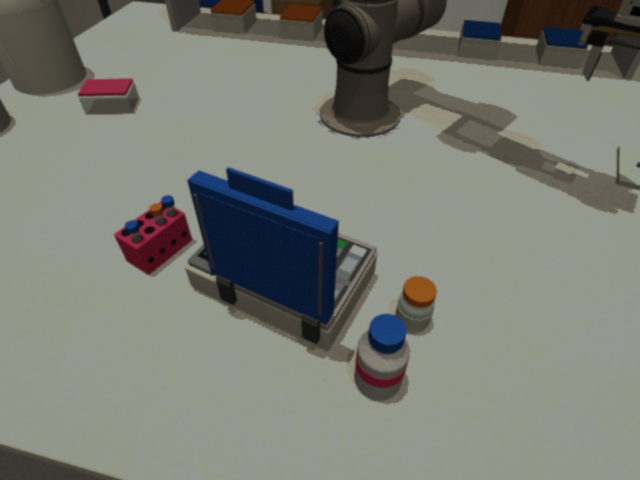

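View pics/side0.png

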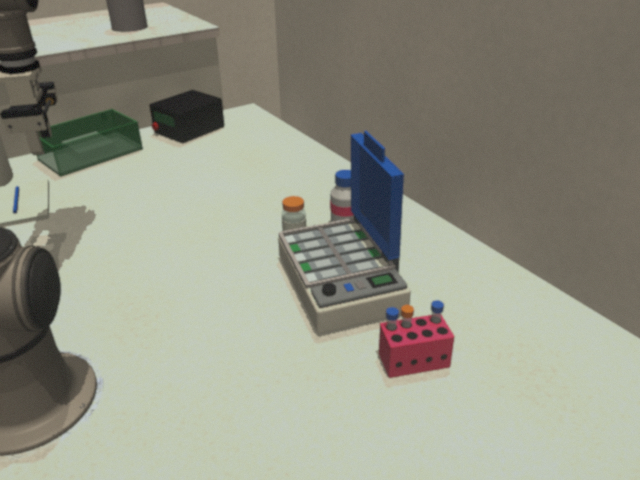

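The scene view (from behind) shows the lid upright at (190–337, 172–315), the rack at (153,235), the jar at (418,300) and the bottle at (384,355). In the side view the housing's base corners are near (318,328), (408,308) and (280,255). I'll enlarge both.

```bash
python3 - <<'E'
import cv2,numpy as np
a=cv2.imread("pics/scene0.png")[160:360,180:390]; b=cv2.imread("pics/side0.png")[125:345,260:460]
a=cv2.resize(a,(400*210//200,400),interpolation=cv2.INTER_CUBIC); b=cv2.resize(b,None,fx=1.9,fy=1.9,interpolation=cv2.INTER_CUBIC)
print(a.shape,b.shape)
c=np.zeros((420,800,3),np.uint8); c[:a.shape[0],:a.shape[1]]=a; c[:b.shape[0],420:420+b.shape[1]]=b
cv2.imwrite("pics/crop.png",c)
E
cat > h.py <<'E'
import numpy as np
from cell import robot,viewer
np.set_printoptions(precision=4,suppress=True)
def ray(n,u,v):
    m=viewer.camera_model(n); P=np.array(m["pose"])
    d=P[:3,:3]@np.array([(u-m["cx"])/m["fx"],-(v-m["cy"])/m["fy"],-1.]); return P[:3,3],d/np.linalg.norm(d)
def plane(n,u,v,z):
    o,d=ray(n,u,v); return o+d*(z-o[2])/d[2]
def tri(p,q):
    o,d=ray("scene",*p); r,e=ray("side",*q)
    s=np.linalg.lstsq(np.c_[d,-e],r-o,rcond=None)[0]; A=o+d*s[0];B=r+e*s[1]; return (A+B)/2,np.linalg.norm(A-B)
def proj(n,X):
    m=viewer.camera_model(n);P=np.array(m["pose"]); c=P[:3,:3].T@(np.array(X)-P[:3,3])
    return m["cx"]+m["fx"]*c[0]/-c[2], m["cy"]-m["fy"]*c[1]/-c[2]
E
```

```text
(400, 420, 3) (418, 380, 3)
```

View pics/crop.png

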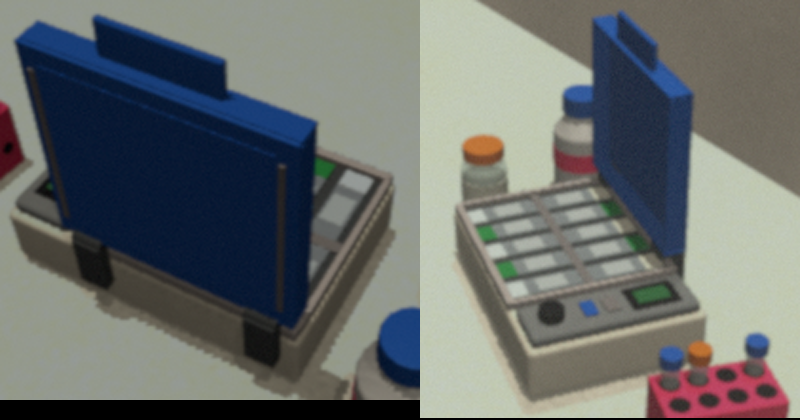

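Pixel corners read from the crops: housing base in the side view at (318,340), (409,317), (281,263). In the scene view they are (325,348), (189,285), (374,277). The tab's ends are at (229,169)/(292,191) in scene and (384,149)/(364,132) in side. I'll triangulate these.

```bash
python3 - <<'E'
from h import *
import cv2
FR=plane("side",317.9,339.7,0);BR=plane("side",408.9,317,0);FL=plane("side",281,263,0)
BL2=plane("scene",325,348.5,0);BR2=plane("scene",189,285,0);FL2=plane("scene",374,277.5,0)
for k in "FR BR FL BL2 BR2 FL2".split(): print(k,eval(k))
# fit pose by Procrustes
L=[(-.092,-.135),(.092,-.135),(-.092,.135),(.092,.135),(.092,-.135),(-.092,.135)]
W=np.array([FR,BR,FL,BL2,BR2,FL2])[:,:2];L=np.array(L)
lc,wc=L.mean(0),W.mean(0);U,S,Vt=np.linalg.svd((L-lc).T@(W-wc));R=(U@Vt).T
t=wc-R@lc;yaw=np.arctan2(R[1,0],R[0,0]);print("pose",t,np.degrees(yaw),"res mm",1000*np.linalg.norm(W-L@R.T-t,axis=1))
h=np.r_[t+R@[.088,.033],.086];print("hinge",h)
ex=np.r_[R[:,0],0];ey=np.r_[R[:,1],0]
for n,p,q in [("outer right top",(189,181),(403.2,175)),("tabR",(229,169),(383.7,148.7)),("tabL",(292.5,191),(364.2,132.4))]:
    X,g=tri(p,q);d=X-h;print(n,X,"gap",g,"inc xyz rel hinge",d@ex,d@ey,d[2])
# colours: bottle cap, jar cap, tops
for n in ("scene","side"):
    hsv=cv2.cvtColor(cv2.imread(f"pics/{n}0.png"),cv2.COLOR_BGR2HSV)
    m=cv2.inRange(hsv,(5,150,120),(18,255,255));N,_,st,c=cv2.connectedComponentsWithStats(m)
    print(n,[(c[i],st[i,4]) for i in range(1,N) if st[i,4]>60])
X,g=tri((419,291),(293,203));print("jar cap",X,g);X,g=tri((387,330),(346,178));print("bottle cap",X,g)
print("rack near", [plane("scene",u,v,0.) for u,v in ((150,269),(190,238),(121,250))])
E
```

```text
FR [ 0.4687 -0.141   0.    ]
BR [ 0.6447 -0.1831  0.    ]
FL [0.5326 0.1072 0.    ]
BL2 [0.7062 0.0763 0.    ]
BR2 [ 0.6419 -0.1842  0.    ]
FL2 [0.5461 0.1277 0.    ]
pose [ 0.59   -0.0328] -14.566008112300937 res mm [ 1.7563  3.6089 13.9867  6.9696  4.0318 12.9974]
hinge [ 0.6835 -0.023   0.086 ]
outer right top [ 0.668  -0.1124  0.2613] gap 0.002956726405861955 inc xyz rel hinge 0.007440710789552292 -0.09037080801372896 0.17528626209437956
tabR [ 0.6684 -0.0545  0.2901] gap 0.0035882679794150825 inc xyz rel hinge -0.006733130770592955 -0.03422052836781631 0.20412502930438944
tabL [0.6871 0.0293 0.2886] gap 0.0030412622588251756 inc xyz rel hinge -0.00967112540295229 0.051605268523324796 0.20262025695076966
scene [(array([155.1475, 206.9016]), np.int32(61)), (array([419.7906, 288.8458]), np.int32(616))]
side [(array([292.7809, 202.1124]), np.int32(178)), (array([407.025, 309.125]), np.int32(80))]
jar cap [0.6207 0.2006 0.077 ] 0.001212267873140957
bottle cap [0.7351 0.1604 0.1248] 0.006247317545918692
rack near [array([ 0.6252, -0.2686,  0.    ]), array([ 0.5351, -0.2331,  0.    ]), array([ 0.5959, -0.3448,  0.    ])]
```

Estimates: incubator yaw about -13.5°, hinge about (0.680, -0.018, 0.086), lid close to 1.57 rad, tab near (0.678, -0.013, 0.29). The jaw axis is already nearly along the hinge. I'll move high over to behind the lid with the fingers shut.

```bash
python3 -m creep '[[[15,-15,22,0,0,1],[25,-23,22,0,0,1],[27,-25,22,0,0,1],[27,-25,22,0,0,1],[27,-25,12,0,0,1]]]' 1 10; python3 -m creep '[[[28,-26,0,0,0,1],[28,-26,0,0,0,0],[28,-26,0,0,0,0],[28,-26,0,0,0,0],[28,-26,0,0,0,0]]]';python3 - <<'E'
from h import *
s=robot.observe();print(s["time"],s["qpos"],s["tool_pos"],s["tool_rot"])
E
python3 -m creep '[[[28,-26,0,0,0,0],[28,-26,0,0,0,0],[28,-26,0,0,0,0],[28,-26,0,0,0,0],[28,-26,0,0,0,0]]]';python3 - <<'E'
from h import *
s=robot.observe();print(s["time"],s["qpos"],s["tool_pos"],s["tool_rot"])
E
```

```text
time: 0.52
tool_pos: [0.2945, 0.3809, 0.501]
tool_rot: [-3.128, -0.006, 2.902]
contact_force: [0.9, 0.8, -0.4]
opening: 0.063
time: 0.93
tool_pos: [0.439, 0.2435, 0.5046]
tool_rot: [-3.133, -0.002, 2.924]
contact_force: [0.2, 1.3, -0.6]
opening: 0.0298
0.9333 [ 0.3554  0.2417  1.3905 -0.0063  1.5158 -0.9971] [0.439  0.2435 0.5046] [-3.1328 -0.002   2.9236]
time: 1.35
tool_pos: [0.5845, 0.1049, 0.5031]
tool_rot: [-3.132, -0.005, 2.923]
contact_force: [0.9, 0.8, 0.2]
opening: 0.0008
1.35 [ 0.0504  0.4273  1.1276 -0.0077  1.5942 -1.3018] [0.5845 0.1049 0.5031] [-3.1322 -0.0051  2.9228]
```

Checking how the wrist swings (joint 4) in front of the lid before tipping anything.

```bash
python3 -m creep '[[[-30,-8,-8,7,0,0],[-30,-8,-8,7,0,0],[-30,-8,-8,7,0,0],[-30,-8,-8,7,0,0],[-30,-8,-8,7,0,0]]]' ; python3 - <<'E'
from h import *
s=robot.observe();print(s["time"],s["qpos"],s["tool_pos"],s["tool_rot"])
E
```

```text
time: 1.77
tool_pos: [0.4477, 0.0576, 0.45]
tool_rot: [2.541, -0.138, 2.956]
contact_force: [-0.1, -0.4, -0.8]
opening: 0.0004
1.7667 [-0.2223  0.1858  1.6828  0.599   1.4589 -1.6908] [0.4477 0.0576 0.45  ] [ 2.5413 -0.1379  2.956 ]
```

```bash
cat > kin.py <<'E'
import numpy as np
from scipy.optimize import least_squares
from scipy.spatial.transform import Rotation as Ro
Q=[([1.083,.3427,1.5249,0,1.2754,-.146],[.1759,.4945,.4041],[-3.1402,-.0002,2.7997]),
([.3554,.2417,1.3905,-.0063,1.5158,-.9971],[.439,.2435,.5046],[-3.1328,-.002,2.9236]),
([.0504,.4273,1.1276,-.0077,1.5942,-1.3018],[.5845,.1049,.5031],[-3.1322,-.0051,2.9228]),
([-.2223,.1858,1.6828,.599,1.4589,-1.6908],[.4477,.0576,.45],[2.5413,-.1379,2.956])]
E=lambda s,v:Ro.from_euler(s,v)
def fk(q,p):
    L1,L2,h,d6,d,a=p
    A=E('z',q[0]);R2=E('y',q[1]);R3=E('y',q[1]+q[2]);R5=R3*E('z',q[3])*E('y',q[4])
    x=np.array([a,d,h])+R2.apply([0,0,L1])+R3.apply([0,0,L2])+R5.apply([0,0,d6])
    return A.apply(x),A*R5*E('z',q[5]+np.pi/2)
fit=least_squares(lambda p:np.concatenate([fk(q,p)[0]-x for q,x,_ in Q]),[.45,.37,.17,.1,.07,0])
P=fit.x
lo=np.array([-2.53,-.77,.04,-1,.28,-3.11]);hi=np.array([2.53,2.02,2.7,4.14,2.66,3.11])
def ik(x,R,q0):
    f=lambda q:np.r_[(fk(q,P)[0]-x)*10,(fk(q,P)[1]*R.inv()).as_rotvec()]
    return least_squares(f,np.clip(q0,lo+.03,hi-.03),bounds=(lo+.02,hi-.02))
E
python3 - <<'E'
from kin import *
np.set_printoptions(precision=3,suppress=True)
print(P,np.abs(fit.fun).max())
for q,x,r in Q: print((fk(q,P)[1]*E('xyz',r).inv()).as_rotvec())
ex=np.array([.972,-.233,0]);ey=np.array([.233,.972,0]);T=np.array([.680,-.018,.086])
for az in (0,30,45,60,90):
  for dip in (20,35):
    z=np.cos(np.radians(dip))*(np.cos(np.radians(az))*ex+np.sin(np.radians(az))*ey)-[0,0,np.sin(np.radians(dip))]
    for roll in range(0,360,45):
      y0=np.cross(z,[0,0,1.]);y0/=np.linalg.norm(y0)
      y=Ro.from_rotvec(z*np.radians(roll)).apply(y0);R=Ro.from_matrix(np.c_[np.cross(y,z),y,z])
      out=[];q=[-.3,.2,2.2,1.5,1.,-2.];ok=1
      for th in (0.,.4,.7):
        tip=T-ex*(.208*np.cos(th)-.008*np.sin(th))+np.array([0,0,.208*np.sin(th)-.008*np.cos(th)])-[0,0,.015]+z*.012
        best=min((ik(tip-.178*z,R,s) for s in (q,[-.3,.2,2.2,2.5,.6,0],[-.3,.2,2.2,1.5,1.,2])),key=lambda r:r.cost)
        q=best.x;ok&=best.cost<1e-5;out.append(q)
      if ok: print(az,dip,roll,out[0],out[2])
E
```

```text
[ 0.541  0.382  0.146  0.141  0.076 -0.02 ] 0.006776229700044489
[0. 0. 0.]
[ 0. -0.  0.]
[-0.  0.  0.]
[-0. -0.  0.]
0 35 0 [ 0.055  0.496  2.644  3.432  0.958 -1.571] [ 0.001  0.143  2.357  3.72   0.359 -1.982]
0 35 45 [ 0.055  0.496  2.644  3.432  0.958 -0.786] [ 0.001  0.143  2.357  3.72   0.359 -1.197]
0 35 90 [ 0.055  0.496  2.644  3.432  0.958 -0.001] [ 0.001  0.143  2.357  3.72   0.359 -0.412]
0 35 135 [0.055 0.496 2.644 3.432 0.958 0.784] [0.001 0.143 2.357 3.72  0.359 0.374]
0 35 180 [0.055 0.496 2.644 3.432 0.958 1.569] [0.001 0.143 2.357 3.72  0.359 1.159]
0 35 225 [0.055 0.496 2.644 3.432 0.958 2.354] [0.001 0.143 2.357 3.72  0.359 1.944]
0 35 315 [ 0.055  0.496  2.644  3.432  0.958 -2.358] [ 0.001  0.143  2.357  3.72   0.359 -2.769]
30 35 0 [-0.495  0.496  2.67   2.37   0.978 -1.592] [-0.446  0.14   2.36   1.827  0.603 -0.786]
30 35 45 [-0.495  0.496  2.67   2.37   0.978 -0.807] [-0.446  0.14   2.36   1.827  0.603 -0.001]
30 35 90 [-0.495  0.496  2.67   2.37   0.978 -0.022] [-0.446  0.14   2.36   1.827  0.603  0.784]
30 35 135 [-0.495  0.496  2.67   2.37   0.978  0.763]
[... 3926 characters left out ...]
028  1.56  -1.729]
90 35 0 [-0.635  0.629  2.062  0.952  1.184 -1.122] [-0.594  0.479  1.807  0.889  1.411 -0.773]
90 35 45 [-0.635  0.629  2.062  0.952  1.184 -0.337] [-0.594  0.479  1.807  0.889  1.411  0.012]
90 35 90 [-0.635  0.629  2.062  0.952  1.184  0.448] [-0.594  0.479  1.807  0.889  1.411  0.797]
90 35 135 [-0.635  0.629  2.062  0.952  1.184  1.233] [-0.594  0.479  1.807  0.889  1.411  1.583]
90 35 180 [-0.635  0.629  2.062  0.952  1.184  2.018] [-0.594  0.479  1.807  0.889  1.411  2.368]
90 35 270 [-0.635  0.629  2.062  0.952  1.184 -2.695] [-0.594  0.479  1.807  0.889  1.411 -2.345]
90 35 315 [-0.635  0.629  2.062  0.952  1.184 -1.909] [-0.594  0.479  1.807  0.889  1.411 -1.56 ]
```

```bash
cat > cand.py <<'E'
from kin import *
ex=np.array([.972,-.233,0]);ey=np.array([.233,.972,0]);T=np.array([.680,-.018,.086]);W=np.c_[ex,ey,[0,0,1]]
def grid(a,b,n=7): return np.stack(np.meshgrid(*[np.linspace(l,h,n) for l,h in zip(a,b)]),-1).reshape(-1,3)
body=np.r_[grid([-.0375,-.095,0],[.0375,.095,.112],9),grid([.04,-.03,0],[.10,.03,.04],5)]
fing=grid([-.0095,-.019,.112],[.0095,.019,.178],15)
def Rinc(az,dip,roll):
    a,d=np.radians([az,dip]);z=np.array([np.cos(d)*np.cos(a),np.cos(d)*np.sin(a),-np.sin(d)])
    y0=np.cross(z,[0,0,1]);y0/=np.linalg.norm(y0);y=Ro.from_rotvec(z*np.radians(roll)).apply(y0)
    return np.c_[np.cross(y,z),y,z]
def place(az,dip,roll,ins=.012):  # inc coords of the tip with finger touching shut tab from below
    R=Rinc(az,dip,roll);f=(fing-[0,0,.178])@R.T
    tip=np.array([-.12+ins,.033,0]);g=f+tip
    m=(g[:,0]>-.121)&(abs(g[:,1]-.033)<.045);tip[2]=.078-g[m,2].max() if m.any() else .05
    return R,tip
def boxd(p,lo,hi): 
    d=np.maximum(np.maximum(lo-p,p-hi),0);return np.linalg.norm(d,axis=1).min()
def clear(R,tip,drop=0):
    t=tip-[0,0,drop];b=(body-[0,0,.178])@R.T+t;f=(fing-[0,0,.178])@R.T+t
    lid=[([-.092,-.067,.07],[.09,.133,.096]),([-.12,-.012,.078],[-.092,.078,.084]),([-.092,-.135,0],[.092,.135,.075])]
    return b[:,2].min(),f[:,2].min(),min(boxd(b,np.array(l),np.array(h)) for l,h in lid),boxd(f,np.array(lid[2][0]),np.array(lid[2][1]))
E
python3 - <<'E'
from cand import *
np.set_printoptions(precision=2,suppress=True)
for az in (20,30,40,50,60):
 for dip in (30,40,50):
  for roll in (-45,-30,0,30,60,90,120):
    R,tip=place(az,dip,roll);c=np.array(clear(R,tip))
    if c[0]<.025 or c[1]<.012 or c[2]<.015 or c[3]<.004: continue
    Rw=Ro.from_matrix(W@R);o=np.array([T[0],T[1],0])+W@[-.088,-.033,0]
    x=o+W@(tip-.178*R[:,2]);rs=min((ik(x,Rw,s) for s in ([-.5,.5,2.5,2.2,.9,-1.],[-.5,.5,2.5,2.2,.9,1])),key=lambda r:r.cost)
    if rs.cost<1e-5: print(az,dip,roll,(c*1000).round(),rs.x,tip)
E
```

```text
20 40 30 [30. 36. 24.  9.] [-0.31  0.44  2.64  2.69  0.81 -1.01] [-0.11  0.03  0.05]
20 50 30 [40. 30. 17.  7.] [-0.25  0.36  2.5   2.57  0.44 -0.81] [-0.11  0.03  0.04]
30 40 30 [30. 36. 18.  6.] [-0.46  0.44  2.61  2.33  0.8  -0.96] [-0.11  0.03  0.05]
```

```bash
cat > plan.py <<'E'
from cand import *
from h import robot
R,tip=place(25,42,30);Rw=Ro.from_matrix(W@R);off=tip-np.array([-.12,.033,.078])-.178*R[:,2]
def tab(th): return T-ex*(.208*np.cos(th)+.008*np.sin(th)*-1)*1+np.array([0,0,.208*np.sin(th)-.008*np.cos(th)])
def catch(th,down=0,fwd=0): return tab(th)+W@(off-[fwd,0,down])
zc=Rw.as_matrix()[:,2];k=np.cross(zc,[0,0,-1]);k*=np.arccos(-zc[2])/np.linalg.norm(k)
Rp=Ro.from_rotvec(k)*Rw   # push orientation (tool down)
if __name__=="__main__":
    np.set_printoptions(precision=3,suppress=True)
    print("clear",clear(R,tip),clear(R,tip,.015));print("off inc",off,"push rpy",Rp.as_euler('xyz'),"rot push->catch deg",-np.degrees(k))
    for th in (1,.8,.6,.4,.2,0):
        x=catch(th,.0);r=ik(x,Rw,[-.3,.4,2.5,2.5,.8,-1.]);print(th,"tab",tab(th),"TCP",x,r.x,r.cost<1e-5)
    x=catch(.6,.05,.04);r=ik(x,Rw,[-.3,.4,2.5,2.5,.8,-1.]);print("pre",x,r.x,r.cost)
    xp=T+W@[.03,0,.165+.178];r=ik(xp,Rp,[0,.5,1.2,0,1.5,1.7]);print("push",xp,r.x,r.cost)
    s=robot.observe();d=Rp*E('xyz',s["tool_rot"]).inv();print("now",s["tool_pos"],"rotvec to push",np.degrees(d.as_rotvec()))
E
python3 plan.py
```

```text
clear (np.float64(0.03264526721456269), np.float64(0.03474245489454158), np.float64(0.020470596010401933), np.float64(0.007810447966007994)) (np.float64(0.017645267214562693), np.float64(0.01974245489454158), np.float64(0.01059230442935762), np.float64(0.007810447966007994))
off inc [-0.108 -0.056  0.089] push rpy [ 3.142  0.    -0.323] rot push->catch deg [  9.586 -47.033  -0.   ]
1 tab [0.577 0.007 0.257] TCP [ 0.459 -0.023  0.346] [-0.335  0.139  2.116  1.275  0.408  0.465] True
0.8 tab [0.545 0.014 0.23 ] TCP [ 0.427 -0.015  0.319] [-0.346  0.122  2.231  1.501  0.398  0.212] True
0.6 tab [0.518 0.021 0.197] TCP [ 0.4   -0.008  0.286] [-0.357  0.136  2.343  1.785  0.414 -0.105] True
0.4 tab [0.497 0.026 0.16 ] TCP [ 0.379 -0.003  0.249] [-0.366  0.187  2.447  2.079  0.475 -0.439] True
0.2 tab [0.483 0.029 0.119] TCP [ 0.366 -0.     0.209] [-0.373  0.282  2.535  2.323  0.586 -0.729] True
0 tab [0.478 0.03  0.078] TCP [0.36  0.001 0.167] [-0.377  0.415  2.599  2.491  0.734 -0.944] True
pre [0.361 0.001 0.236] [-0.376  0.195  2.507  2.174  0.515 -0.557] 3.7077263567872703e-25
push [ 0.709 -0.025  0.429] [-0.143  0.688  0.866  0.     1.587  1.75 ] 1.5286850672335215e-17
now [0.448 0.058 0.45 ] rotvec to push [ -1.827 -52.862 166.661]
```

```bash
sed -i 's/def tab(th).*/def tab(th): return T-ex*(.208*np.cos(th)+.008*np.sin(th))+np.array([0,0,.208*np.sin(th)-.008*np.cos(th)])/' plan.py
python3 -m creep '[[[20,-5,12,-7,0,0],[20,-5,12,-7,0,0],[20,-5,12,-7,0,0],[20,-5,12,-7,0,0],[20,-5,14,-7,0,0]]]'
python3 -m creep '[[[8,-3,2,0,0,-7.1],[8,-3,2,0,0,-7.1],[8,-3,0,0,0,-7.1],[8,-3,0,0,0,-7.1],[8,-3,0,0,0,-7.1]]]'
python3 -m creep '[[[8,-3,0,0,0,-7.1],[8,-3,0,0,0,-7.1],[8,-3,0,0,0,-7.1],[8,-3,0,0,0,-7.1],[8,-3,0,0,0,-7.1]]]'
python3 - <<'E'
from h import *
s=robot.observe();print(s["time"],s["qpos"],s["tool_pos"],s["tool_rot"])
E
```

```text
time: 2.18
tool_pos: [0.5269, 0.0301, 0.488]
tool_rot: [-3.136, -0.074, 2.866]
contact_force: [0.3, -0.3, 0.3]
opening: 0.0006
time: 2.6
tool_pos: [0.5711, 0.0157, 0.4931]
tool_rot: [-3.127, -0.068, 2.238]
contact_force: [-0.5, 0.2, 0.1]
opening: 0.0003
time: 3.02
tool_pos: [0.6134, -0.0, 0.4902]
tool_rot: [-3.122, -0.071, 1.613]
contact_force: [-0.9, -0.4, -0.2]
opening: 0.0006
3.0167 [-0.1401  0.4758  1.0858  0.0659  1.6121 -0.1813] [ 0.6134 -0.      0.4902] [-3.122  -0.0706  1.6129]
```

```bash

python3 -m creep '[[[8,-3,9,0,0,-7.1],[8,-3,9,0,0,-7.1],[8,-3,3,0,0,-7.1],[8,-3,0,0,0,-7.1],[8,-3,0,0,0,-7.1]]]'
python3 -m creep '[[[9,-3,0,0,0,-7.1],[9,-3,0,0,0,-7.1],[9,-3,0,0,0,-7.1],[9,-3,0,0,0,-7.1],[9,-3,0,0,0,-7.1]]]'
python3 -m creep '[[[9,-3,0,0,0,-7.1],[9,-3,0,0,0,-7.1],[9,-3,0,0,0,-7.1],[9,-3,0,0,0,-7.1],[9,-3,0,0,0,-7.1]]]'
python3 plan.py|tail -11; python3 -c "
from h import *
print(robot.observe()['qpos'])"
```

```text
time: 3.43
tool_pos: [0.6557, -0.016, 0.5085]
tool_rot: [-3.115, -0.071, 0.987]
contact_force: [-0.5, -0.2, -0.2]
opening: 0.0004
time: 3.85
tool_pos: [0.7031, -0.032, 0.5054]
tool_rot: [-3.111, -0.067, 0.362]
contact_force: [0.3, 0.3, 1.2]
opening: 0.0006
time: 4.27
tool_pos: [0.7508, -0.0479, 0.5014]
tool_rot: [-3.109, -0.06, -0.263]
contact_force: [-0.6, 0.4, 0.3]
opening: 0.0006
clear (np.float64(0.03264526721456269), np.float64(0.03474245489454158), np.float64(0.020470596010401933), np.float64(0.007810447966007994)) (np.float64(0.017645267214562693), np.float64(0.01974245489454158), np.float64(0.01059230442935762), np.float64(0.007810447966007994))
off inc [-0.108 -0.056  0.089] push rpy [ 3.142  0.    -0.323] rot push->catch deg [  9.586 -47.033  -0.   ]
1 tab [0.564 0.01  0.257] TCP [ 0.446 -0.019  0.346] [-0.339  0.115  2.144  1.287  0.41   0.45 ] True
0.8 tab [0.534 0.017 0.23 ] TCP [ 0.416 -0.012  0.319] [-0.35   0.103  2.255  1.509  0.401  0.2  ] True
0.6 tab [0.509 0.023 0.197] TCP [ 0.391 -0.006  0.286] [-0.361  0.121  2.362  1.79   0.418 -0.114] True
0.4 tab [0.491 0.027 0.16 ] TCP [ 0.373 -0.002  0.249] [-0.369  0.178  2.46   2.083  0.478 -0.447] True
0.2 tab [0.48  0.03  0.119] TCP [0.362 0.001 0.209] [-0.375  0.279  2.543  2.325  0.589 -0.733] True
0 tab [0.478 0.03  0.078] TCP [0.36  0.001 0.167] [-0.377  0.415  2.599  2.491  0.734 -0.944] True
pre [0.352 0.003 0.236] [-0.381  0.183  2.528  2.178  0.521 -0.568] 3.124192871120482e-25
push [ 0.709 -0.025  0.429] [-0.143  0.688  0.866  0.     1.587  1.75 ] 1.5286850672335215e-17
now [ 0.751 -0.048  0.501] rotvec to push [-0.769  3.851 -3.476]
[-0.1704  0.7976  0.4814  0.0272  1.7993  1.6693]
```

```bash

python3 -m creep '[[[-1,2,-15,-0.8,3.9,-3.5],[-2,2,-18,0,0,0],[-2,2,-18,0,0,0],[-2,2,-18,0,0,0],[-3,2,-8,0,0,0]]]'
python3 -m creep '[[[-4,1,0,0,0,0],[-4,1,0,0,0,0],[-4,1,0,0,0,0],[-4,1,0,0,0,0],[0,0,0,0,0,0]]]'
python3 - <<'E'
from h import *
import cv2
a=viewer.read_camera("scene")[130:370,150:410]; b=viewer.read_camera("side")[60:360,240:500]
c=np.zeros((400,800,3),np.uint8);a=cv2.resize(a,None,fx=1.5,fy=1.5);b=cv2.resize(b,None,fx=1.3,fy=1.3)
c[:a.shape[0],:a.shape[1]]=a;c[:b.shape[0],420:420+b.shape[1]]=b;cv2.imwrite("pics/push0.png",c)
E
```

```text
time: 4.68
tool_pos: [0.7426, -0.0393, 0.4176]
tool_rot: [3.138, 0.004, -0.336]
contact_force: [-0.5, -0.0, -1.0]
opening: 0.0002
time: 5.1
tool_pos: [0.7254, -0.0345, 0.4093]
tool_rot: [3.135, 0.018, -0.335]
contact_force: [0.2, -0.4, 0.9]
opening: 0.0004
```

View pics/push0.png

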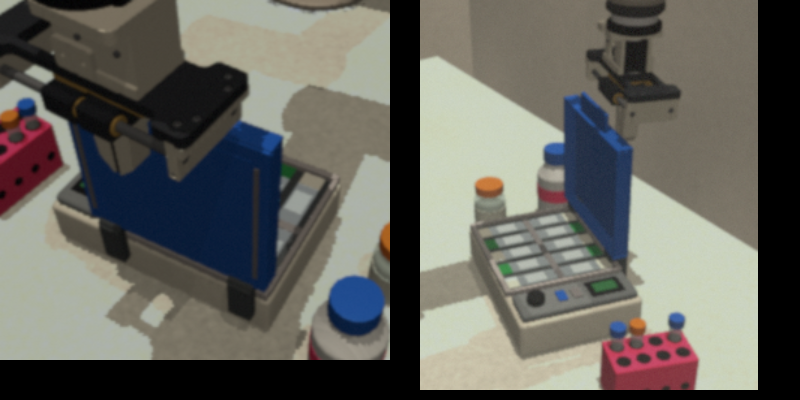

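```bash
python3 -m creep '[[[0,0,12,0,-1,0],[0,0,10,0,0,0]]]'; python3 - <<'E'
from h import *
import cv2
from scipy.spatial.transform import Rotation as Ro
s=robot.observe();R=Ro.from_euler('xyz',s["tool_rot"]).as_matrix();p=s["tool_pos"]
tip=p+R@[0,0,.178];print(p,tip,s["qpos"])
im=viewer.read_camera("scene").copy()
for v in ([0,0,.178],[0,.019,.178],[0,-.019,.178],[0,.095,.112],[0,-.095,.112]):
    u=proj("scene",p+R@v);print(u);cv2.circle(im,tuple(int(round(a)) for a in u),2,(0,255,255),-1)
cv2.imwrite("pics/push1.png",cv2.resize(im[130:330,150:380],None,fx=3,fy=3))
E
```

```text
time: 5.37
tool_pos: [0.726, -0.0349, 0.4308]
tool_rot: [3.141, 0.003, -0.336]
contact_force: [-0.3, -0.4, 1.0]
opening: 0.0003
[ 0.726  -0.0349  0.4308] [ 0.7255 -0.0348  0.2528] [-0.1533  0.741   0.7747  0.0001  1.6289  1.7531]
(np.float64(229.65388375370634), np.float64(228.11935984390018))
(np.float64(217.24716633982015), np.float64(221.8539750481564))
(np.float64(242.41437244156015), np.float64(234.5633989191884))
(np.float64(156.32133505589542), np.float64(153.23550695336223))
(np.float64(294.86987367569856), np.float64(216.82019117491188))
```

View pics/push1.png

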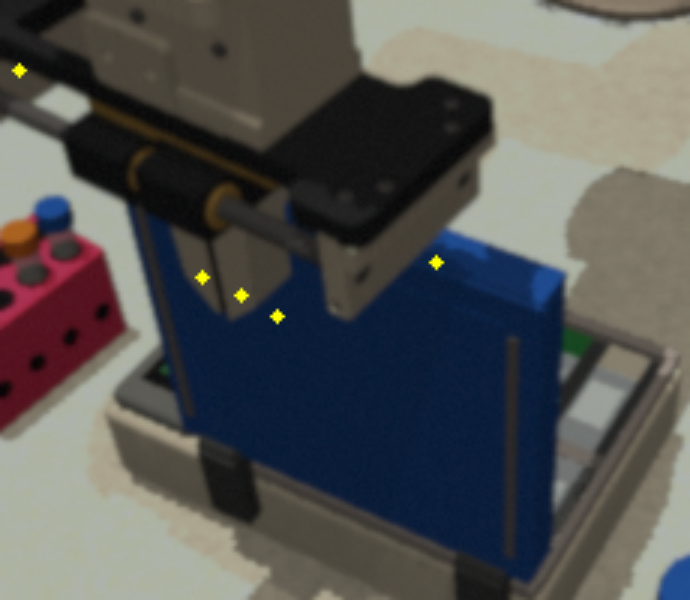

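The overlay shows the modelled tip matches the fingers just behind the lid, about 25 mm off it. Now I'll push slowly.

```bash
python3 -m creep '[[[-6,1.5,0.5,0,0,0],[-6,1.5,0.5,0,0,0],[-5,1,0.5,0,0,0],[-4,1,0.5,0,0,0],[-4,1,0.5,0,0,0]]]';  python3 -m creep '[[[-4,1,0.5,0,0,0],[-4,1,0.5,0,0,0],[-4,1,0.5,0,0,0],[-4,1,0.5,0,0,0],[-4,1,0.5,0,0,0]]]'; python3 -m creep '[[[-4,1,0.5,0,0,0],[-4,1,0.5,0,0,0],[-4,1,0.5,0,0,0],[-4,1,0.5,0,0,0],[-4,1,0.5,0,0,0]]]'
```

```text
time: 5.83
tool_pos: [0.699, -0.0287, 0.4383]
tool_rot: [-3.141, -0.004, -0.336]
contact_force: [1.0, -1.0, -0.5]
opening: 0.0006
time: 6.25
tool_pos: [0.6766, -0.0231, 0.4406]
tool_rot: [-3.141, -0.004, -0.336]
contact_force: [0.8, -0.4, 0.1]
opening: 0.0007
time: 6.67
tool_pos: [0.6542, -0.0175, 0.4433]
tool_rot: [-3.141, -0.003, -0.336]
contact_force: [-0.4, 0.2, -0.1]
opening: 0.0004
```

```bash
cat > lid.py <<'E'
from h import *
import cv2
ex=np.array([.972,-.233,0]);ey=np.array([.233,.972,0]);T=np.array([.680,-.018,.086]);ez=np.array([0,0,1.])
def pts(th):
    r=-np.cos(th)*ex+np.sin(th)*ez;n=np.sin(th)*ex+np.cos(th)*ez
    return [T+a*r+b*ey+c*n for a,b,c in [(.18,.1,.01),(.18,.1,-.014),(.18,-.1,.01),(.18,-.1,-.014),(.208,.045,-.002),(.208,.045,-.008),(.208,-.045,-.002),(.208,-.045,-.008)]]
def left(th): return min(proj("side",p)[0] for p in pts(th))
G=np.arange(0,1.6,.02);L=np.array([left(t) for t in G])
def angle(save=None):
    im=viewer.read_camera("side");t=robot.observe()["time"]
    h=cv2.cvtColor(im,cv2.COLOR_BGR2HSV);m=cv2.inRange(h,(105,130,40),(125,255,255));m[:, :230]=0
    m[160:192,325:360]=m[160:192,325:360]  
    n,lab,st,_=cv2.connectedComponentsWithStats(m);i=1+np.argmax(st[1:,4]);u=st[i,0]
    if save:cv2.imwrite(save,im)
    k=G[np.argmin(abs(L-u))];print("t",t,"leftmost",u,"top",st[i,1],"area",st[i,4],"theta~",round(float(k),2));return k
if __name__=="__main__":
    import sys;angle(sys.argv[1] if len(sys.argv)>1 else None)
E
python3 - <<'E'
from lid import *
print(np.c_[G,L][::5].round(2).tolist());angle("pics/s2.png")
im=cv2.imread("pics/s2.png")
for th,c in ((1.3,(0,255,255)),):
    for p in pts(th): cv2.circle(im,tuple(int(round(a)) for a in proj("side",p)),2,c,-1)
cv2.imwrite("pics/s2c.png",cv2.resize(im[60:330,230:460],None,fx=2.2,fy=2.2))
E
```

```text
[[0.0, 267.57], [0.1, 267.19], [0.2, 267.63], [0.3, 269.1], [0.4, 271.62], [0.5, 275.18], [0.6, 279.75], [0.7, 285.3], [0.8, 291.61], [0.9, 297.37], [1.0, 303.79], [1.1, 310.77], [1.2, 318.24], [1.3, 326.1], [1.4, 334.25], [1.5, 342.58]]
t 6.7167 leftmost 348 top 155 area 830 theta~ 1.56
```

View pics/s2c.png

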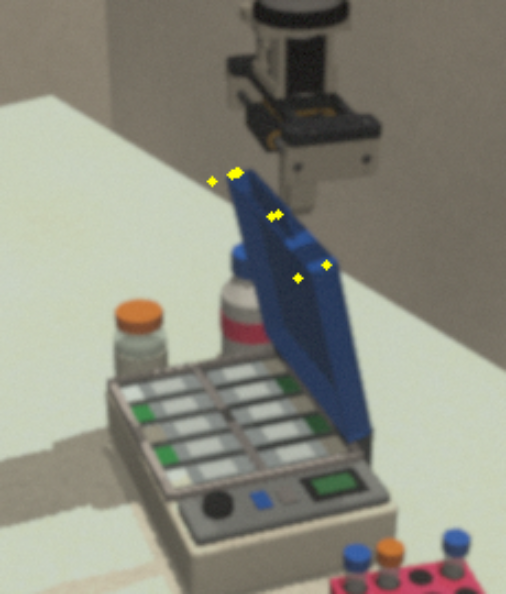

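```bash
python3 - <<'E'
import cv2,numpy as np
im=cv2.imread("pics/s2.png");h=cv2.cvtColor(im,cv2.COLOR_BGR2HSV)
for x,y in ((236,180),(260,240),(290,290),(340,350),(325,300),(240,260)):
    print(h[int(y/2.2+60),int(x/2.2+230)])
m=cv2.inRange(h,(105,110,30),(130,255,255));n,l,st,_=cv2.connectedComponentsWithStats(m);print(sorted(st.tolist(),key=lambda s:-s[4])[:4])
E
python3 -m creep '[[[-4,1,0,0,0,0],[0,0,0,0,0,0],[0,0,0,0,0,0]]]'
```

```text
[110 147 106]
[110 126  81]
[109  94  65]
[111 138  89]
[110 139  90]
[110 135 102]
[[0, 0, 640, 480, 304285], [334, 138, 64, 122, 2577], [387, 308, 11, 11, 105], [432, 301, 11, 11, 77]]
time: 6.97
tool_pos: [0.6489, -0.016, 0.444]
tool_rot: [-3.141, -0.003, -0.336]
contact_force: [-0.1, -0.0, -0.8]
opening: 0.0005
```

```bash
sed -i 's/(105,130,40),(125,255,255)/(104,85,30),(130,255,255)/' lid.py; python3 lid.py; python3 -m creep '[[[-4,1,0,0,0,0],[0,0,0,0,0,0],[0,0,0,0,0,0],[0,0,0,0,0,0]]]'; python3 lid.py;  python3 -m creep '[[[0,0,0,0,0,0],[0,0,0,0,0,0],[0,0,0,0,0,0],[0,0,0,0,0,0]]]'; python3 lid.py
```

```text
t 7.0167 leftmost 332 top 139 area 3373 theta~ 1.38
time: 7.35
tool_pos: [0.6448, -0.015, 0.4438]
tool_rot: [-3.141, -0.003, -0.336]
contact_force: [-0.4, -0.1, -0.3]
opening: 0.0006
t 7.4 leftmost 329 top 140 area 3157 theta~ 1.34
time: 7.73
tool_pos: [0.645, -0.0151, 0.4435]
tool_rot: [-3.141, -0.003, -0.336]
contact_force: [-0.4, 0.2, -0.0]
opening: 0.0005
t 7.7833 leftmost 326 top 141 area 2896 theta~ 1.3
```

The finger has been still while the lid moved from 1.34 to 1.30, so it is falling on its own. I'll go over it to the front now.

```bash
python3 -m creep '[[[0,0,35,3,0,0],[-5,0,38,5,0,0],[-40,1,5,6,0,0],[-41,0,0,5,-2,0],[-41,0,0,2,-5,0]]]'; python3 lid.py; python3 -m creep '[[[-39,0,-10,0,-6,0],[-35,0,-20,0,-6,0],[-33,0,-25,-2,-6,0],[-28,0,-30,-2,-6,0],[-25,0,-32,-2,-6,0]]]'; python3 lid.py; python3 - <<'E'
from plan import *
from scipy.spatial.transform import Rotation as Ro
s=robot.observe();d=Rw*E('xyz',s["tool_rot"]).inv();np.set_printoptions(precision=3,suppress=True)
print(s["qpos"],"rot to catch",np.degrees(d.as_rotvec()));print("to catch .6 -50 -40:",(catch(.6,.05,.04)-s["tool_pos"])*1000)
E
```

```text
time: 8.2
tool_pos: [0.523, -0.0138, 0.5206]
tool_rot: [-2.741, -0.002, -0.311]
contact_force: [0.3, -0.5, 0.4]
opening: 0.0001
t 8.25 leftmost 321 top 143 area 2524 theta~ 1.24
time: 8.67
tool_pos: [0.3645, -0.0125, 0.407]
tool_rot: [-2.677, -0.517, -0.315]
contact_force: [-0.1, 1.1, -0.2]
opening: 0.0008
t 8.7167 leftmost 314 top 148 area 2057 theta~ 1.14
[-0.45  -0.074  2.131  0.769  0.811  0.839] rot to catch [ -2.55  -10.973 -10.16 ]
to catch .6 -50 -40: [  -7.079   13.297 -163.922]
```

```bash
python3 -m creep '[[[-1,3,-30,-0.6,-2.7,-2.5],[-1,3,-33,-0.6,-2.7,-2.5],[-1,3,-33,-0.6,-2.7,-2.5],[-1,3,-33,-0.6,-2.7,-2.5],[-1,2,-25,0,0,0]]]'; python3 lid.py;  cat > st.py <<'E'
from plan import *
s=robot.observe();d=Rw*E('xyz',s["tool_rot"]).inv();np.set_printoptions(precision=3,suppress=True)
print(s["time"],s["qpos"],"rot to catch",np.degrees(d.as_rotvec()),"F",s["contact_force"])
for th in (.8,.6,.5,.4,.2,0): print(th,"to contact:",((catch(th)-s["tool_pos"])*1000).round(1))
E
python3 st.py
```

```text
time: 9.13
tool_pos: [0.3611, 0.0023, 0.2971]
tool_rot: [-2.614, -0.654, -0.449]
contact_force: [0.8, -0.2, 1.3]
opening: 0.0006
t 9.1833 leftmost 306 top 154 area 1931 theta~ 1.04
9.1833 [-0.402  0.135  2.377  1.642  0.499 -0.042] rot to catch [-2.003 -2.146 -4.366] F [-2.296 -0.252 -2.051]
0.8 to contact: [ 55.5 -14.7  24.7]
0.6 to contact: [30.6 -8.7 -8.1]
0.5 to contact: [ 20.7  -6.3 -26.2]
0.4 to contact: [ 12.7  -4.4 -45.3]
0.2 to contact: [  2.2  -1.9 -85.4]
0 to contact: [  -0.3   -1.3 -126.9]
```

```bash
python3 -m creep '[[[12,-4,-16,-1,-1,-2.2],[12,-4,-16,-1,-1,-2.2]]]'; python3 - <<'E'
from lid import *
angle("pics/s3.png");im=cv2.imread("pics/s3.png");b=viewer.read_camera("scene")
c=np.zeros((480,800,3),np.uint8);im=im[80:320,230:430];c[:480,:400]=cv2.resize(im,None,fx=2,fy=2);c[:480,400:]=cv2.resize(b[130:370,180:380],None,fx=2,fy=2);cv2.imwrite("pics/s3c.png",c)
E
python3 st.py
```

```text
time: 9.35
tool_pos: [0.3823, -0.0034, 0.2703]
tool_rot: [-2.621, -0.691, -0.5]
contact_force: [1.4, -0.2, 1.6]
opening: 0.0005
t 9.4 leftmost 301 top 159 area 2382 theta~ 0.96
9.45 [-0.371  0.241  2.371  1.99   0.48  -0.354] rot to catch [-0.876 -0.303 -1.044] F [ 0.581 -0.117 -0.38 ]
0.8 to contact: [33.  -8.6 49.2]
0.6 to contact: [ 8.2 -2.6 16.4]
0.5 to contact: [-1.7 -0.3 -1.8]
0.4 to contact: [ -9.8   1.7 -20.8]
0.2 to contact: [-20.2   4.2 -61. ]
0 to contact: [ -22.7    4.8 -102.5]
```

View pics/s3c.png

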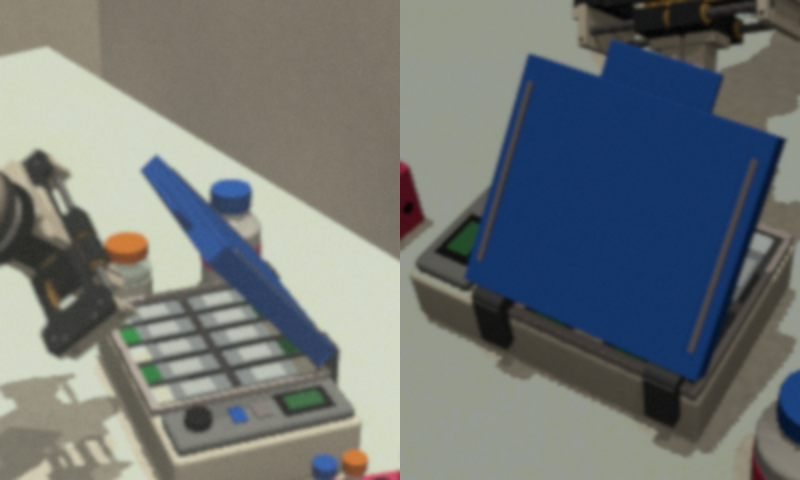

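```bash
python3 -m creep '[[[3,-1,1,-0.5,-0.2,-0.6],[2,0,0.5,0,0,0],[0,0,0,0,0,0],[0,0,0,0,0,0]]]'; python3 lid.py; python3 st.py
```

```text
time: 9.78
tool_pos: [0.3902, -0.0039, 0.2746]
tool_rot: [-2.62, -0.697, -0.506]
contact_force: [-0.6, -0.6, -0.2]
opening: 0.0003
t 9.8333 leftmost 291 top 170 area 3141 theta~ 0.78
9.8333 [-0.361  0.237  2.35   1.981  0.467 -0.332] rot to catch [-0.614  0.218 -0.818] F [-0.018 -0.143  0.558]
0.8 to contact: [25.5 -8.1 44. ]
0.6 to contact: [ 0.7 -2.2 11.2]
0.5 to contact: [-9.2  0.2 -6.9]
0.4 to contact: [-17.3   2.1 -26. ]
0.2 to contact: [-27.7   4.6 -66.1]
0 to contact: [ -30.2    5.2 -107.6]
```

```bash
python3 -m creep '[[[0,0,0,0,0,0],[0,0,0,0,0,0],[-0.5,0,-2,0,0,0],[-1,0,-3,0,0,0]]]'; python3 lid.py; python3 st.py|head -4
```

```text
time: 10.17
tool_pos: [0.3883, -0.0038, 0.2712]
tool_rot: [-2.619, -0.701, -0.506]
contact_force: [-1.0, 0.7, 0.2]
opening: 0.0003
t 10.2167 leftmost 283 top 183 area 4097 theta~ 0.66
10.2167 [-0.364  0.246  2.361  2.016  0.478 -0.374] rot to catch [-0.579  0.342 -0.897] F [ 0.422  0.767 -1.814]
0.8 to contact: [27.8 -8.4 48.1]
0.6 to contact: [ 3.  -2.4 15.3]
0.5 to contact: [-6.9 -0.1 -2.9]
```

```bash
python3 -m creep '[[[-1,0,-3,0,0,0],[-1,0,-3,0,0,0],[-1,0,-3,0,0,0]]]'; python3 lid.py; python3 -m creep '[[[-1,0,-3,0,0,0],[-1,0,-3,0,0,0]]]'; python3 lid.py; python3 st.py|sed -n 1,5p
```

```text
time: 10.47
tool_pos: [0.3839, -0.0033, 0.2609]
tool_rot: [-2.62, -0.698, -0.504]
contact_force: [-1.3, 0.8, 0.3]
opening: 0.0008
t 10.5167 leftmost 280 top 187 area 4369 theta~ 0.6
time: 10.68
tool_pos: [0.3811, -0.0029, 0.2541]
tool_rot: [-2.621, -0.695, -0.502]
contact_force: [-0.4, 1.3, 0.2]
opening: 0.0002
t 10.7333 leftmost 279 top 190 area 4529 theta~ 0.58
10.7333 [-0.371  0.289  2.396  2.122  0.516 -0.504] rot to catch [-0.638  0.046 -0.994] F [-1.298  0.836 -1.214]
0.8 to contact: [34.8 -9.2 65.1]
0.6 to contact: [10.  -3.3 32.3]
0.5 to contact: [ 0.1 -0.9 14.1]
0.4 to contact: [-8.   1.1 -4.9]
```

The lid now moves at the finger's pace, so it appears to be riding already. I'll stop and look.

```bash
python3 -m creep '[[[0,0,0,0,0,0],[0,0,0,0,0,0],[0,0,0,0,0,0]]]'; python3 - <<'E'
from lid import *
angle("pics/s4.png");im=cv2.imread("pics/s4.png");b=viewer.read_camera("wrist");cv2.imwrite("pics/w4.png",b)
for th in (.4,.6):
    for p in pts(th): cv2.circle(im,tuple(int(round(a)) for a in proj("side",p)),1,(0,255,255) if th>.5 else (0,255,0),-1)
c=np.zeros((480,800,3),np.uint8);im=im[140:320,230:400];c[:,:453]=cv2.resize(im,(453,480),interpolation=cv2.INTER_CUBIC);c[:260,453:]=cv2.resize(b,(347,260));cv2.imwrite("pics/s4c.png",c)
print(robot.observe()["contact_force"],robot.observe()["torque"])
E
```

```text
time: 10.98
tool_pos: [0.3806, -0.0029, 0.2532]
tool_rot: [-2.622, -0.692, -0.502]
contact_force: [-0.1, 0.1, -1.7]
opening: 0.0003
t 11.0333 leftmost 279 top 190 area 4573 theta~ 0.58
[-1.0548  0.5348 -1.9898] [-0.1489  0.8306  0.0938]
```

View pics/s4c.png

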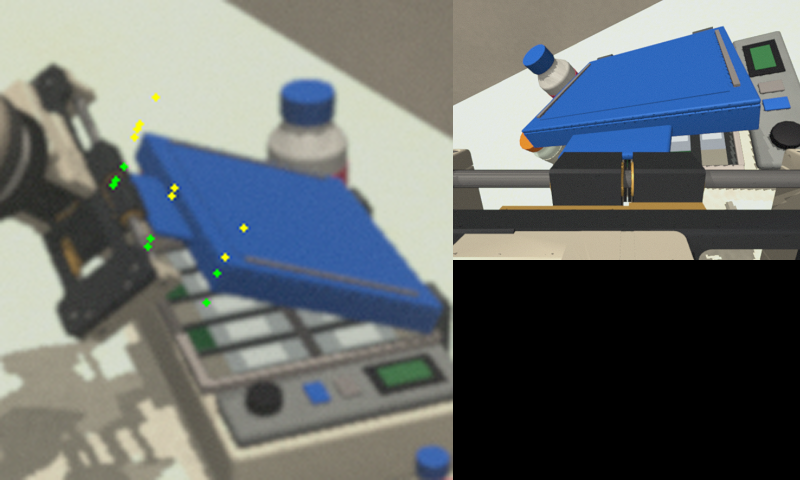

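The lid is caught and still: two readings 0.3 s apart are identical. The leftmost-pixel angle is now biased because the gripper hides that corner, so I'll use the front-right corner instead and start lowering.

```bash
cat > lid2.py <<'E'
from lid import *
D=np.array([-.5,.87])
def ext(th): return max(D@np.array(proj("side",p)) for p in pts(th))
X=np.array([ext(t) for t in G])
def angle2(save=None):
    im=viewer.read_camera("side")
    m=cv2.inRange(cv2.cvtColor(im,cv2.COLOR_BGR2HSV),(104,85,30),(130,255,255))
    n,lab,st,_=cv2.connectedComponentsWithStats(m);i=1+np.argmax(st[1:,4]);v,u=np.nonzero(lab==i)
    e=(np.c_[u,v]@D).max();s=robot.observe();print("t",s["time"],"e",round(e,1),"theta",round(float(np.interp(-e,-X[::1],G)),3),"F",s["contact_force"].round(1),"tau",s["torque"].round(2))
    if save:cv2.imwrite(save,im)
if __name__=="__main__": angle2()
E
python3 lid2.py; python3 -c "
from lid2 import *
print(np.c_[G,X][:36:5].round(1).tolist())"
python3 -m creep '[[[-0.8,0,-2,0,0,0],[-0.8,0,-3,0,0,0],[-0.8,0,-3,0,0,0],[-0.8,0,-3,0,0,0],[-0.8,0,-3,0,0,0]]]'; python3 lid2.py; python3 st.py
```

```text
t 11.1333 e 62.1 theta 0.452 F [-0.5 -0.2 -1.4] tau [-0.13  0.79  0.12]
[[0.0, 97.5], [0.1, 91.0], [0.2, 83.6], [0.3, 75.6], [0.4, 66.9], [0.5, 57.7], [0.6, 48.1], [0.7, 38.1]]
time: 11.55
tool_pos: [0.3763, -0.0027, 0.2388]
tool_rot: [-2.622, -0.695, -0.501]
contact_force: [-2.6, 1.3, 0.6]
opening: 0.0003
t 11.6 e 67.0 theta 0.399 F [-1.3  0.4 -1.3] tau [-0.06  0.83  0.13]
11.6 [-0.376  0.334  2.424  2.215  0.558 -0.619] rot to catch [-0.619  0.001 -1.027] F [-1.326  0.384 -1.333]
0.8 to contact: [39.6 -9.4 80.4]
0.6 to contact: [14.8 -3.5 47.6]
0.5 to contact: [ 4.9 -1.1 29.4]
0.4 to contact: [-3.2  0.8 10.4]
0.2 to contact: [-13.6   3.3 -29.8]
0 to contact: [-16.1   3.9 -71.3]
```

```bash
for i in 1; do python3 -m creep '[[[-1.2,0.2,-3,0,0,0],[-1.2,0.2,-3.5,0,0,0],[-1.2,0.2,-3.5,0,0,0],[-1.2,0.2,-3.5,0,0,0],[-1.2,0.2,-3.5,0,0,0]]]'; done; python3 lid2.py; python3 -m creep '[[[-1,0.2,-3.5,0,0,0],[-1,0.2,-3.5,0,0,0],[-1,0.2,-3.5,0,0,0],[-1,0.2,-3.5,0,0,0],[-1,0.2,-3,0,0,0]]]';python3 lid2.py; python3 st.py | sed -n '1p;7p'
```

```text
time: 12.02
tool_pos: [0.3705, -0.0021, 0.2202]
tool_rot: [-2.622, -0.695, -0.502]
contact_force: [0.7, -0.1, -2.0]
opening: 0.0008
t 12.0667 e 75.4 theta 0.301 F [ 0.  -0.7 -1.6] tau [-0.13  0.84 -0.01]
time: 12.48
tool_pos: [0.3655, -0.0016, 0.2016]
tool_rot: [-2.622, -0.695, -0.504]
contact_force: [-1.0, -0.1, -1.1]
opening: 0.0004
t 12.5333 e 83.3 theta 0.204 F [-0.5 -0.4 -2.1] tau [-0.16  0.84 -0.  ]
12.5333 [-0.387  0.462  2.485  2.401  0.686 -0.856] rot to catch [-0.61  -0.05  -0.853] F [-0.518 -0.45  -2.117]
0 to contact: [ -5.3   2.8 -34.1]
```

```bash
python3 -m creep '[[[-0.8,0.2,-3,0,0,0],[-0.8,0.2,-3,0,0,0],[-0.8,0.2,-3,0,0,0],[-0.8,0.2,-3,0,0,0],[-0.8,0.2,-3,0,0,0]]]'; python3 lid2.py; python3 -m creep '[[[-0.5,0.2,-2.5,0,0,0],[-0.5,0.2,-2.5,0,0,0],[-0.5,0.2,-2.5,0,0,0],[-0.5,0.2,-2,0,0,0],[-0.5,0.2,-2,0,0,0]]]';python3 lid2.py; python3 st.py | sed -n '1p;7p'
```

```text
time: 12.95
tool_pos: [0.3612, -0.0006, 0.185]
tool_rot: [-2.623, -0.694, -0.504]
contact_force: [0.3, -0.4, -0.9]
opening: 0.0005
t 13.0 e 89.4 theta 0.123 F [-0.2 -0.6 -2.6] tau [-0.14  0.83 -0.03]
time: 13.42
tool_pos: [0.3584, 0.0004, 0.172]
tool_rot: [-2.623, -0.694, -0.504]
contact_force: [0.1, 0.5, -0.2]
opening: 0.0006
t 13.4667 e 93.7 theta 0.06 F [-0.4 -0.5  0. ] tau [-0.09  0.65 -0.01]
13.4667 [-0.39   0.579  2.521  2.506  0.806 -1.001] rot to catch [-0.593 -0.042 -0.811] F [-0.43  -0.521  0.03 ]
0 to contact: [ 1.6  0.9 -4.7]
```

```bash
python3 -m creep '[[[-0.3,0,-1.5,0,0,0],[-0.3,0,-1.5,0,0,0],[-0.3,0,-1.5,0,0,0],[-0.3,0,-1.5,0,0,0],[-0.3,0,-1.5,0,0,0]]]'; python3 lid2.py; python3 -m creep '[[[-0.3,0,-1.5,0,0,0],[-0.3,0,-1.5,0,0,0],[-0.3,0,-1.5,0,0,0],[-0.3,0,-1.5,0,0,0],[-0.3,0,-1.5,0,0,0]]]';python3 lid2.py; python3 st.py | sed -n '1p;7p'
```

```text
time: 13.88
tool_pos: [0.3573, 0.0003, 0.164]
tool_rot: [-2.622, -0.696, -0.505]
contact_force: [0.2, -0.5, 0.3]
opening: 0.0005
t 13.9333 e 93.7 theta 0.06 F [-0.1 -1.3  0.8] tau [-0.06  0.58 -0.01]
time: 14.35
tool_pos: [0.3557, 0.0002, 0.1558]
tool_rot: [-2.622, -0.697, -0.505]
contact_force: [0.5, 0.5, -0.3]
opening: 0.0005
t 14.4 e 93.7 theta 0.06 F [-0.3  0.4  0.1] tau [-0.11  0.6   0.  ]
14.4 [-0.395  0.649  2.536  2.545  0.878 -1.068] rot to catch [-0.563  0.113 -0.799] F [-0.268  0.373  0.072]
0 to contact: [ 4.3  1.1 11.5]
```

```bash
python3 - <<'E'
from plan import *
np.set_printoptions(precision=3,suppress=True)
s=robot.observe();R=E('xyz',s["tool_rot"]);z=R.as_matrix()[:,2];print(z)
for k in (.02,.04,.06,.09):
    r=ik(s["tool_pos"]-k*z,R,s["qpos"]);print(k,(-k*z*1000).round(),r.x,r.cost)
E
python3 - <<'E'
from h import *
import cv2
a=viewer.read_camera("side")[130:330,240:440];b=viewer.read_camera("scene")[150:370,170:390]
c=np.zeros((400,800,3),np.uint8);c[:,:400]=cv2.resize(a,(400,400));c[:,400:]=cv2.resize(b,(400,400));cv2.imwrite("pics/shut1.png",c)
E
```

```text
[ 0.727  0.165 -0.666]
0.02 [-15.  -3.  13.] [-0.434  0.402  2.645  2.427  0.769 -0.952] 1.98620499894982e-23
0.04 [-29.  -7.  27.] [-0.477  0.343  2.665  2.353  0.744 -0.908] 1.3532330014102592e-19
0.06 [-44. -10.  40.] [-0.524  0.279  2.68   2.257  0.714 -0.844] 4.518399056740025e-06
0.09 [-65. -15.  60.] [-0.601  0.165  2.68   2.028  0.646 -0.657] 0.0006398657644830374
```

View pics/shut1.png

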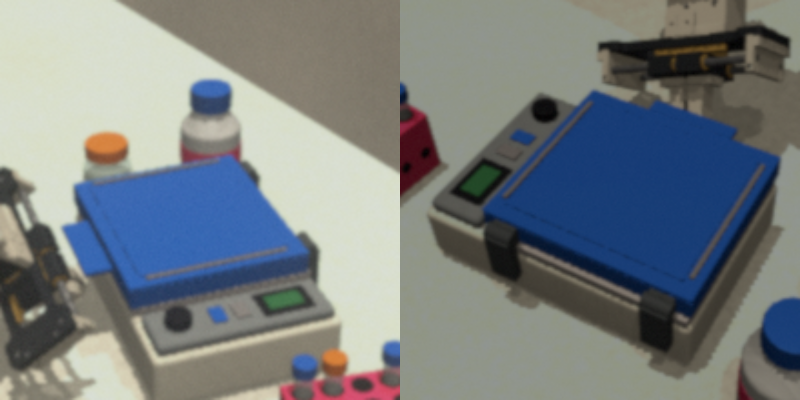

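The lid lies flat and level, its front-right corner hasn't moved for about 1 s, and the finger is about 16 mm below the tab. I'll withdraw along the finger axis.

```bash
python3 -m creep '[[[-5,-1,3,0,0,0],[-7,-2,5,0,0,0],[-7,-2,6,0,0,0],[-7,-2,6,0,0,0],[-7,-2,6,0,0,0]]]'; python3 -m creep '[[[-4,-3,6,0,0,0],[-3,-4,6,0,0,0],[0,0,0,0,0,0],[0,0,0,0,0,0]]]'; python3 lid2.py; python3 -c "
from h import *
s=robot.observe();print(s['qpos'],s['qvel'])
import cv2
a=viewer.read_camera('side')[130:330,240:440];b=viewer.read_camera('scene')[150:370,170:390]
c=np.zeros((400,800,3),np.uint8);c[:,:400]=cv2.resize(a,(400,400));c[:,400:]=cv2.resize(b,(400,400));cv2.imwrite('pics/shut2.png',c)"
```

```text
time: 14.92
tool_pos: [0.32, -0.0087, 0.1833]
tool_rot: [-2.622, -0.695, -0.503]
contact_force: [-0.4, -0.5, -0.5]
opening: 0.0001
time: 15.25
tool_pos: [0.3087, -0.016, 0.1984]
tool_rot: [-2.623, -0.696, -0.505]
contact_force: [-0.2, -0.4, -0.0]
opening: 0.0007
t 15.3 e 93.7 theta 0.06 F [-0.8  0.4  0.1] tau [-0.14  0.59 -0.03]
[-0.5574  0.4781  2.6378  2.345   0.8227 -1.0102] [ 0.0146  0.0221 -0.0089  0.009   0.0012 -0.0031]
```

View pics/shut2.png

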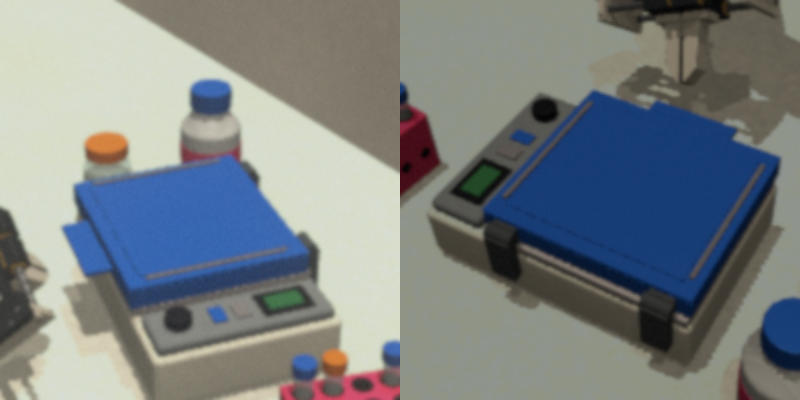

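The finger is well clear at (680,80) in the scene crop, and the lid hasn't moved since the finger left it. Bottle, jar and rack look where they were. Handing in.

```bash
python3 -c "
from cell import robot
print(robot.hand_in())"
```

```text
the job is handed in; nothing more can be done
None
```

The lid is shut and the job is handed in, at about 15.3 s of the 54 s allowed. The hand-in reports no verdict.

- **Tipping:** I pushed the lid from behind with the closed fingers until it fell on its own. It went from about 1.34 to 1.30 rad with the finger still.
- **Catching:** I moved the fingers over the lid to the front and caught it under the tab at about 0.6 rad. I let it ride down slowly and stopped it near 0.45 rad, where it held still for over 0.3 s.
- **Lowering:** I lowered it at about 0.2 rad/s, slowing towards the end, until it came off the finger. Then I backed the finger out along its own axis.

**Last checks:**
- **Lid shut:** the front corner stayed at the same pixel reading while the finger dropped about 16 mm and then withdrew, so nothing was holding the lid up. Both views show it flat and level.
- **Forces:** those printed after each move stayed below about 3 N.
- **Bottle, jar and rack:** they look unmoved in the pictures. I did not measure their positions again.

**Checks that disagreed:**
- My camera estimate still reads 0.06 rad for the shut lid. I put that down to my pose fit, given the steady reading above.
- The finger touched the tab about 10 mm higher than I had worked out.
- My first angle reading during the catch was wrong because the gripper hid that corner of the lid. I switched to a corner the camera could see.

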